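# Tighten the sunken nut in the detector head

## Task

Take the long blue-handled nut driver out of its stand, feel its socket fully home over the brass nut at the bottom of the deep bore in the white detector head, and turn it clockwise (seen from above) until the nut comes up tight, to about 0.35 N m. Then draw the driver out without slackening the nut and put it back upright, all the way down, in the same cup of the stand it came from. Press only lightly, stop turning as soon as the nut is tight (do not lean on it or force it past 0.5 N m), and leave everything else on the bench where it is.

Things in the scene. Friction and masses are not known exactly. Their poses are not given: they have to be found in the camera images.
- bore_mouth (a point): Centre of the bore's mouth in the top face of the fixed white detector head (120 x 120 mm block, dark fins, 150 mm grey foot plate), 100 mm above the table; z up. The bore is upright, 47 mm wide (12-sided), 80 mm deep, floor 20 mm above the table. The driver's socket goes down it with about 1.5 mm play all round.
- nut_top (a point): Centre of the brass nut's top, on the bore's axis, 38 mm above the table. Nut: hexagon 30 mm across flats, 20 to 30 mm above the table, then a cone from 30 to 20 mm dia over 8 mm that leads the socket on. This point is fixed to the head: its axes do NOT show how the flats lie. That is found by feel: rest the socket on the hexagon with a few N and turn, up to 60 degrees, until it drops 7 mm.
- nut (a joint): How far the nut is run down its thread, rad, growing clockwise seen from above: starts at 0.1 to 0.3, run down at 0.6. After that the nut goes on turning clockwise for a further 0.02 to 0.5 rad that is not shown here and differs every time, before it comes up tight: only the torque tells. Turned back, the nut is slack at once and this falls. It does not tell how the flats lie.
- nut_seal (a joint): How far the elastic seal under the nut is twisted, rad, clockwise seen from above: it gives 4 N m per rad, so 0.1 means 0.4 N m. The nut turns with a drag of 0.09 to 0.12 N m (0.022 to 0.03 here); once it has come up tight, this rises with the wrist. Under 0.06 is not tight, over 0.125 either way is forced. Let go, it springs back to 0 and the nut stays.
- nut_spring (a joint): How far the nut is pushed down, m: the nut sits on a spring washer of 9 N per mm and yields straight down under the driver's push (0 unpushed, end of travel 4 mm). More than 1.8 mm (about 16 N) is leaning on it.
- driver_grip (a point): Middle of the driver's blue square handle (30 x 30 mm, 60 mm tall), on its axis, 142 mm above the socket's mouth; z up along the tool, x and y square to the handle's flats. A rigid steel tool 172 mm long, about 0.3 kg: handle, dark collar 30 mm dia, 14 mm shaft, socket. It stands handle up in one of the stand's two cups, its mouth on the cup's floor.
- driver_mouth (a point): Centre of the socket's open lower end, on the driver's axis, same axes. Inside: hexagon 32 mm across flats, 15 mm deep, two flats square to x (1 mm play each side of the nut, 7 degrees turning play); outside 38 mm across flats, 44 over corners. On the nut's corners, not engaged: mouth 30 mm above the table. Fully home (roof on the nut's top): mouth 23 mm, handle's middle 165 mm above the table.
- small_driver_grip (a point): Middle of the yellow round handle (28 mm dia, 50 mm tall) of a smaller driver in the other cup; the wrong size, leave it alone.
- stand: Fixed grey driver stand, 210 x 90 x 50 mm, origin at the centre of its underside, long side along its own x. Two round cups, 52 mm wide and 40 mm deep (floor 10 mm above the table), at x = -53 and +53 mm, open at the top. Which driver stands in which varies.
- solvent: Amber bottle, 70 mm dia, 160 mm tall, origin under its centre; leave it.
- jar: Glass jar, 56 mm dia, 70 mm tall, origin under its centre; leave it.
- spanner: Steel spanner lying on the bench, 170 mm long along its x; leave it.
- screwdriver: Red screwdriver lying on the bench, 180 mm long along its x; leave it.
- parts_tray: White open tray, 110 x 150 x 25 mm, with a copper ring in it, origin under its centre; leave it.
- vial_rack: Blue block of vials, 100 x 160 mm, 58 mm tall, origin under its centre; leave it.
Mind the look-alikes: they are no part of the job. What is shaped like the part that bears driver_grip but red is not meant.

How it is judged:
By the outcome, as a careful person would: the job done as asked, in the order asked, and still so for the second after the job is handed in, with the robot touching nothing.
It also fails if it takes over 69 s, if anything falls off the work surface, if the arm or the gripper's body presses on something with over 40 N, if the wrist force passes 120 N, or if a joint passes its speed limit or range.

## Robot

A 7-joint arm with a two-finger parallel gripper is mounted at the origin on the work surface. World frame = base frame: x ahead of the robot, y to its left, z up, the work surface at z = 0. Lengths are in m, angles in rad, forces in N, time in s.
With the tool pointing down it reaches from about 0.4 to 0.925 m from the base axis. Payload 5.6 kg.
Tool frame: the origin (TCP) lies midway between the tips of the shut fingers; the grasp point (between the pads) lies 19 mm behind it; z points along the fingers, y is the direction in which the jaws open and shut (so a half turn about z gives the same grasp; the last joint's range is limited). The gripper opens to 85 mm and grips with 20 to 120 N. Pads are 22 mm wide; open, the fingers measure 114 mm over their backs; the gripper's body (76 mm by 85 mm) begins 54 mm behind the grasp point. The pads swing forward as they close: fully open they stand 13 mm farther back than shut.
Start: joints at [1.284, 0.468, -0.012, 1.603, 0.006, 1.071, -0.056], TCP at [0.157, -0.631, 0.231] pointing down, gripper open.
Joint ranges: [-2.53, 2.53], [-0.31, 2.02], [-1.57, 1.55], [0.28, 2.44], [-1.29, 4.43], [0.15, 1.84], [-2.92, 2.92]. Speed limits (rad/s): [2.57, 2.57, 3.14, 3.14, 3.14, 3.14, 3.14].

## Interface

Orientations are given as a rotation vector (axis times angle).
In Python, from plant import r gives the robot as it stands.
- The arm moves only by the tool move_arm, never from a script. Its argument "commands" is a list of rows, each a list of 7 numbers: the closure, from 0 (fully open) to 1 (shut), then the shift along the tool's x, y, z in m, then the turn, a rotation vector about the tool's x, y, z in degrees. In form: [[claw, tx, ty, tz, ax, ay, az], ...]. A call has 1 to 20 rows; each row is the pose to reach, as a shift and turn from the pose commanded when the call began, along the tool's axes at that moment; what a row does not reach only later rows make up. A row lasts 1/8 s, in which the tool goes at most 62.5 mm and 10.7 degrees, less where a joint would pass 70% of its speed; a pose out of reach is approached as far as the arm can. A call with a gripper value outside its range is refused whole. The fingers move at their own pace and stop on an object; "force" is the grip in N (left out, the last holds). Time passes only in rows, so rows that repeat a pose let the fingers close. It gives the time, the measured TCP pose, the force and the opening at its end, in the units of the state.
- r.get_obs(): the state, without advancing time (a new reading comes with each control period).
- r.read_camera(name): name is "scene" or "top" or "wrist"; returns the picture (420x560x3 uint8, red, green, blue); there is no depth.
- r.camera_info(name): a dict with "camera_matrix" (3x3 intrinsics, pixels), "R" (3x3) and "t" (3): a world point X has camera coordinates R X + t; the wrist camera has in their place "tool_from_camera" (4x4, takes a point from camera to tool coordinates, whose origin is the TCP and whose axes are the flange's). Camera axes: x right, y down, z forward; pixel columns grow to the right and rows downward; lengths in m; the calibration is good to about 2 mm. The wrist camera is an equidistant fisheye: a pixel r from the principal point sees the ray r / f radians off the axis. A picture is of the moment at which its call begins: read the wrist's pose just before it. camera_info takes no time and is no camera call.
- r.sign_off(): hands the job in, once; it reports no verdict.
Trained networks look in the newest picture that a camera, given by its name, has taken for a name from the list of things; names that differ only in an ending like _2 or _b are one class to them, and where a whole thing is asked for, a point or a joint stands for the part that bears it (a point fixed in the world has none). Each returns a list of dicts, best first, with "conf" (0 to 1); they miss things now and then, are a little off and sometimes report something else, mostly with a low value. They report only what shows in the picture. A call takes as long as a camera call. They do not tell look-alikes from the thing itself.
- r.spot_in(label, camera): "position" ([x, y, z] in m, in the coordinates of the camera as it stood for that picture, good to about 4 mm: the middle of the surface that is visible of it).
- r.landmark_of(label, camera): "position" ([x, y, z] in m, in the coordinates of the camera as it stood for that picture, good to about 4 mm: a listed point, or the origin of a listed thing).
The state is a dict: "time": time; "joint_pos": joint angles; "qvel": joint speeds; "joint_torque": joint torques, N m; "eef_pos": TCP position; "eef_rot": TCP orientation; "contact_force": force on the tool from outside, world axes, zero at the start; "moment": the same for the moment, N m; "gripper_width": finger opening in m.
Only numpy, scipy, OpenCV 4.12 (cv2) and the standard library are available. Lean on these libraries where they do the work, as an engineer would, in place of code of your own. Each camera call takes 0.05 s, during which the arm holds its last target.

## Working session

There is one attempt and no reset: what is moved stays moved. The work goes in short steps, Python scripts to look and compute and a tool call to move; the robot and the scene stay as the last step left them, time stands still between calls to the robot, and variables do not carry over. Pictures are saved under pics/ and viewed, and the job is handed in when it is done.

Besides the shell and the picture viewer there is one more tool, called after "Call:" as a command line: name --pt "numbers of a row" for each row, then --argument value for the rest. move_arm: Moves the arm, as the interface text tells. Its arguments: {"type":"object","properties":{"commands":{"type":"array"},"force":{"type":"number"}},"required":["commands"]}

```bash
ls; mkdir -p pics; cat > h.py <<'E'
import numpy as np, cv2
from scipy.spatial.transform import Rotation as Ro
from plant import r
def w(cam,p):
    i=r.camera_info(cam)
    if cam=='wrist':
        o=r.get_obs(); T=np.array(i['tool_from_camera']); q=T[:3,:3]@np.array(p)+T[:3,3]
        return Ro.from_rotvec(o['eef_rot']).as_matrix()@q+o['eef_pos']
    R=np.array(i['R']);return R.T@(np.array(p)-np.array(i['t']))
def snap(cam,name):
    im=np.array(r.read_camera(cam)); cv2.imwrite('pics/%s.png'%name,im[:,:,::-1]); return im
def st():
    o=r.get_obs()
    print('t',round(o['time'],3),'p',np.round(o['eef_pos'],4),'rv',np.round(o['eef_rot'],4),'F',np.round(o['contact_force'],2),'M',np.round(o['moment'],3),'w',round(o['gripper_width'],4))
    print('q',np.round(o['joint_pos'],3)); print(np.round(Ro.from_rotvec(o['eef_rot']).as_matrix(),3).tolist())
    return o
E
python3 - <<'E'
from h import *
st()
for c in ('scene','top'):
    snap(c,c+'0')
    for l in ('bore_mouth','nut_top','driver_grip','driver_mouth','small_driver_grip','stand'):
        for d in r.landmark_of(l,c)[:3]: print(c,l,round(d['conf'],2),np.round(w(c,d['position']),4), [ (k,v) for k,v in d.items() if k not in('conf','position')])
st()
E
```

```text
pics
t 0.0 p [ 0.1567 -0.6302  0.2303] rv [-3.1165e+00 -3.8170e-01  5.0000e-04] F [-0.55  0.05  0.08] M [0.001 0.028 0.022] w 0.086
q [ 1.284  0.468 -0.012  1.604  0.006  1.071 -0.056]
[[0.97, 0.241, -0.001], [0.241, -0.97, 0.002], [-0.0, -0.002, -1.0]]
scene bore_mouth 0.62 [ 0.512  -0.2455  0.0996] []
scene nut_top 0.7 [0.442  0.1911 0.1577] []
scene nut_top 0.61 [ 0.5138 -0.245   0.0409] []
scene driver_grip 0.89 [0.4458 0.1887 0.1543] []
scene driver_grip 0.62 [0.3336 0.1714 0.1395] []
scene driver_mouth 0.74 [0.4395 0.1869 0.0099] []
scene driver_mouth 0.61 [0.3352 0.1704 0.0004] []
scene small_driver_grip 0.89 [0.5468 0.1951 0.1471] []
scene stand 0.89 [0.4929 0.1872 0.0028] []
scene stand 0.55 [ 6.559e-01  3.836e-01 -6.000e-04] []
top bore_mouth 0.79 [ 0.5148 -0.2409  0.1015] []
top driver_grip 0.77 [0.3355 0.1722 0.1454] []
top driver_grip 0.56 [0.4463 0.1856 0.1551] []
top driver_grip 0.16 [ 0.6607 -0.3868  0.0023] []
top driver_mouth 0.59 [0.4459 0.1862 0.0091] []
top driver_mouth 0.5 [0.3357 0.1711 0.0004] []
top small_driver_grip 0.78 [0.5492 0.1919 0.1475] []
top stand 0.85 [4.993e-01 1.928e-01 2.000e-04] []
t 0.7 p [ 0.1569 -0.6308  0.2313] rv [ 3.1182e+00  3.8180e-01 -1.0000e-04] F [ 0.55 -0.69 -0.11] M [-0.006 -0.039  0.011] w 0.0851
q [ 1.284  0.467 -0.012  1.603  0.006  1.071 -0.056]
[[0.97, 0.241, -0.0], [0.241, -0.97, -0.0], [-0.0, 0.0, -1.0]]
```

View pics/scene0.png

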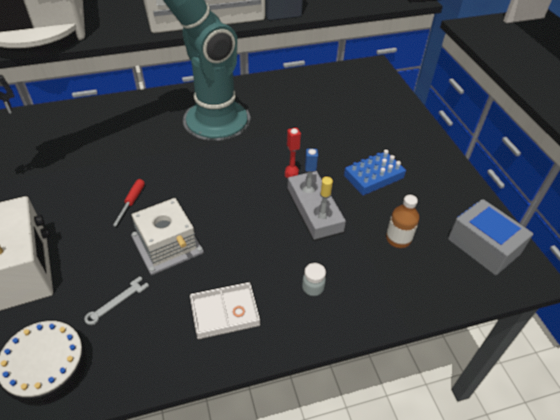

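View pics/top0.png

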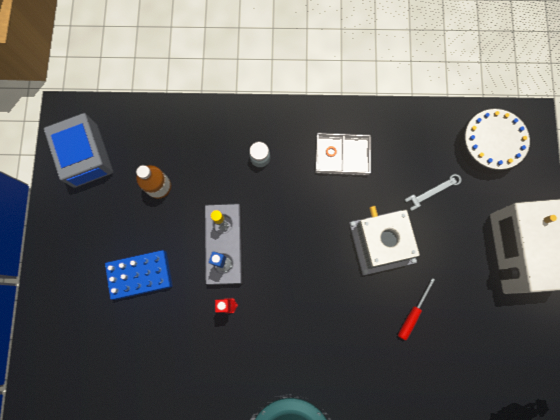

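```bash
python3 - <<'E'
from h import *
for c in ('scene','top','wrist'):
    print(c,{k:np.round(v,3).tolist() if not isinstance(v,str) else v for k,v in r.camera_info(c).items()})
R=Ro.from_rotvec(r.get_obs()['eef_rot']).as_matrix();p=np.array(r.get_obs()['eef_pos'])
for t in ([.45,-.3,.33],[.45,-.22,.33],[.40,.15,.33]): print(R.T@(np.array(t)-p))
E
```

```text
scene {'camera_matrix': [[502.452, 0.0, 275.203], [0.0, 502.452, 209.742], [0.0, 0.0, 1.0]], 'R': [[0.278, 0.961, 0.019], [0.713, -0.193, -0.674], [-0.644, 0.2, -0.739]], 't': [-0.206, -0.316, 1.757]}
top {'camera_matrix': [[476.514, 0.0, 276.948], [0.0, 476.514, 211.435], [0.0, 0.0, 1.0]], 'R': [[0.022, -1.0, -0.014], [-0.982, -0.019, -0.19], [0.19, 0.018, -0.982]], 't': [0.035, 0.585, 1.215]}
wrist {'camera_matrix': [[325.192, 0.0, 281.073], [0.0, 325.192, 211.463], [0.0, 0.0, 1.0]], 'tool_from_camera': [[-0.0, -0.95, -0.313, 0.081], [1.0, -0.0, -0.0, 0.0], [0.0, -0.313, 0.95, -0.142], [0.0, 0.0, 0.0, 1.0]]}
[ 0.36429965 -0.2502886  -0.09871293]
[ 0.38360351 -0.32792468 -0.09872204]
[ 0.42436133 -0.69905646 -0.09876294]
```

Call:
move_arm --pt "0 0.376 -0.299 -0.099 0 0 0" --pt "0 0.376 -0.299 -0.099 0 0 0" --pt "0 0.376 -0.299 -0.099 0 0 0" --pt "0 0.376 -0.299 -0.099 0 0 0" --pt "0 0.376 -0.299 -0.099 0 0 0" --pt "0 0.376 -0.299 -0.099 0 0 0" --pt "0 0.376 -0.299 -0.099 0 0 0" --pt "0 0.376 -0.299 -0.099 0 0 0" --pt "0 0.376 -0.299 -0.099 0 0 0" --pt "0 0.376 -0.299 -0.099 0 0 0" --pt "0 0.376 -0.299 -0.099 0 0 0"

```text
time: 2.08
eef_pos: [0.4485, -0.2513, 0.3299]
eef_rot: [3.119, 0.378, -0.002]
contact_force: [0.4, 0.5, -0.4]
gripper_width: 0.0852
```

```bash
python3 - <<'E'
from h import *
st()
snap('wrist','w1')
for l in ('bore_mouth','nut_top'):
    for d in r.landmark_of(l,'wrist')[:3]: print(l,round(d['conf'],2),np.round(w('wrist',d['position']),4))
st()
E
```

```text
t 2.075 p [ 0.4485 -0.2513  0.3299] rv [ 3.1188e+00  3.7750e-01 -1.5000e-03] F [ 0.38  0.49 -0.43] M [-0.027  0.032 -0.03 ] w 0.0852
q [ 0.694  0.164 -0.279  1.796  0.049  1.189 -0.93 ]
[[0.971, 0.239, -0.001], [0.239, -0.971, -0.0], [-0.001, -0.0, -1.0]]
bore_mouth 0.91 [ 0.5139 -0.2412  0.1045]
t 2.225 p [ 0.4489 -0.2509  0.33  ] rv [-3.1186e+00 -3.7850e-01  8.0000e-04] F [ 0.76  0.1  -0.07] M [ 0.045 -0.016  0.038] w 0.0851
q [ 0.693  0.164 -0.28   1.796  0.049  1.189 -0.931]
[[0.971, 0.239, -0.001], [0.239, -0.971, 0.0], [-0.001, -0.0, -1.0]]
```

View pics/w1.png

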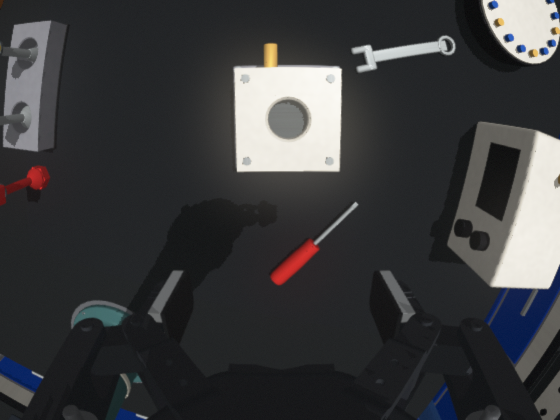

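```bash
cat >> h.py <<'E'
def ray(uv,o=None):
    i=r.camera_info('wrist');K=np.array(i['camera_matrix']);T=np.array(i['tool_from_camera'])
    o=o or r.get_obs(); x=(uv[0]-K[0,2])/K[0,0];y=(uv[1]-K[1,2])/K[1,1];th=np.hypot(x,y)
    d=np.array([np.sin(th)*x/th,np.sin(th)*y/th,np.cos(th)])
    R=Ro.from_rotvec(o['eef_rot']).as_matrix()
    return R@T[:3,3]+o['eef_pos'], R@T[:3,:3]@d
def onz(uv,z,o=None):
    c,d=ray(uv,o); return c+d*(z-c[2])/d[2]
def proj(X,o=None):
    i=r.camera_info('wrist');K=np.array(i['camera_matrix']);T=np.array(i['tool_from_camera']); o=o or r.get_obs()
    R=Ro.from_rotvec(o['eef_rot']).as_matrix()
    p=T[:3,:3].T@(R.T@(np.array(X)-o['eef_pos'])-T[:3,3]); rr=np.hypot(p[0],p[1]); th=np.arctan2(rr,p[2])
    return np.array([K[0,2]+K[0,0]*th*p[0]/rr, K[1,2]+K[1,1]*th*p[1]/rr])
E
python3 - <<'E'
from h import *
im=cv2.imread('pics/w1.png'); g=cv2.cvtColor(im,cv2.COLOR_BGR2GRAY)
roi=g[60:180,225:350]; 
m=((g>170)*255).astype(np.uint8); m2=np.zeros_like(m); m2[55:185,225:352]=m[55:185,225:352]
cs,h=cv2.findContours(m2,cv2.RETR_CCOMP,cv2.CHAIN_APPROX_NONE)
for c,hh in zip(cs,h[0]):
    A=cv2.contourArea(c)
    if A>300:
        pts=np.array([onz(p[0],0.1)[:2] for p in c])
        (x,y),rad=cv2.minEnclosingCircle((pts*1000).astype(np.float32))
        e=cv2.minAreaRect((pts*1000).astype(np.float32))
        print(A,hh,'encl',x,y,rad,'rect',e, 'px',c[:,0].mean(0))
        if hh[3]>=0:
            a=np.c_[2*pts,np.ones(len(pts))]; s=np.linalg.lstsq(a,(pts**2).sum(1),rcond=None)[0]; print('fit',s[:2],np.sqrt(s[2]+s[:2]@s[:2]))
cv2.imwrite('pics/w1z.png',cv2.resize(im[40:200,200:380],None,fx=4,fy=4,interpolation=cv2.INTER_CUBIC)[:600,:])
E
```

```text
10854.0 [-1 -1  1 -1] encl 517.1083984375 -241.55715942382812 84.20975494384766 rect ((523.53173828125, -240.53961181640625), (133.871337890625, 120.66592407226562), 14.283843994140625) px [286.63194444 115.03472222]
1385.0 [ 4  2 -1  0] encl 517.880126953125 -242.618408203125 24.935035705566406 rect ((517.724853515625, -242.14854431152344), (48.18521499633789, 47.60825729370117), 14.005012512207031) px [288.57377049 117.98360656]
fit [ 0.51737518 -0.2423982 ] 0.02394015654953844
```

View pics/w1z.png

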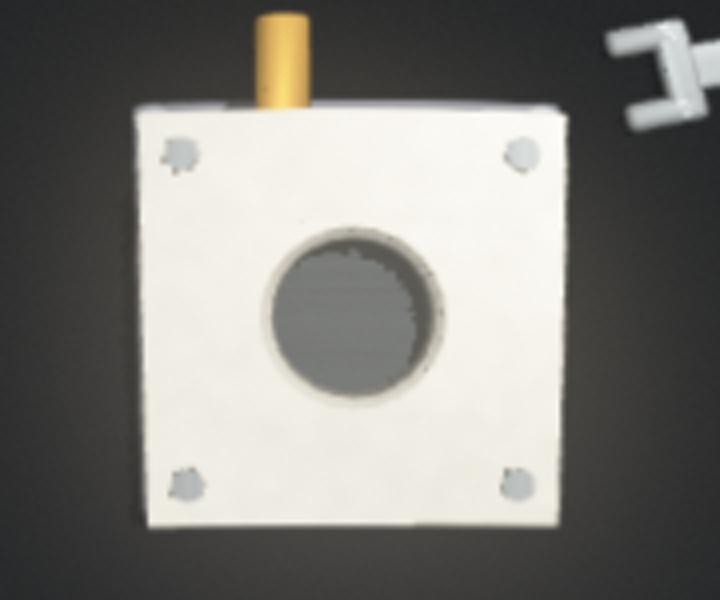

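Call:
move_arm --pt "0 0.12 0.06 0 0 0 -131" --pt "0 0.12 0.06 0 0 0 -131" --pt "0 0.12 0.06 0 0 0 -131" --pt "0 0.12 0.06 0 0 0 -131" --pt "0 0.12 0.06 0 0 0 -131" --pt "0 0.12 0.06 0 0 0 -131" --pt "0 0.12 0.06 0 0 0 -131" --pt "0 0.12 0.06 0 0 0 -131" --pt "0 0.12 0.06 0 0 0 -131" --pt "0 0.12 0.06 0 0 0 -131" --pt "0 0.12 0.06 0 0 0 -131" --pt "0 0.12 0.06 0 0 0 -131" --pt "0 0.12 0.06 0 0 0 -131" --pt "0 0.12 0.06 0 0 0 -131"

```text
time: 3.98
eef_pos: [0.5803, -0.2797, 0.33]
eef_rot: [-0.95, -2.994, -0.0]
contact_force: [-0.6, -0.1, -0.2]
gripper_width: 0.0853
```

```bash
python3 - <<'E'
from h import *
o=st()
im=snap('wrist','w2')[:,:,::-1].copy(); g=cv2.cvtColor(im,cv2.COLOR_BGR2GRAY)
m=((g>170)*255).astype(np.uint8)
cs,h=cv2.findContours(m,cv2.RETR_CCOMP,cv2.CHAIN_APPROX_NONE)
for c,hh in zip(cs,h[0]):
    A=cv2.contourArea(c)
    if A>700 and hh[3]>=0:
        pts=np.array([onz(p[0],0.1,o)[:2] for p in c])
        (x,y),rad=cv2.minEnclosingCircle((pts*1000).astype(np.float32))
        print(A,'encl',x,y,rad,'px',c[:,0].mean(0))
        a=np.c_[2*pts,np.ones(len(pts))]; s=np.linalg.lstsq(a,(pts**2).sum(1),rcond=None)[0]; print('fit',s[:2],np.sqrt(s[2]+s[:2]@s[:2]))
for d in r.landmark_of('bore_mouth','wrist')[:3]: print(round(d['conf'],2),np.round(w('wrist',d['position']),4))
p=proj([.516,-.242,.1],o).astype(int);print(p)
cv2.imwrite('pics/w2z.png',cv2.resize(im[max(p[1]-70,0):p[1]+70,p[0]-90:p[0]+90],None,fx=4,fy=4,interpolation=cv2.INTER_CUBIC))
R=Ro.from_rotvec(o['eef_rot']).as_matrix()
print(R.T@(np.array([.47,.15,.33])-o['eef_pos']))
E
```

```text
t 3.975 p [ 0.5803 -0.2797  0.33  ] rv [-0.9504 -2.994  -0.    ] F [-0.56 -0.06 -0.2 ] M [ 0.003  0.031 -0.031] w 0.0853
q [ 0.877  0.479 -0.692  1.468  0.31   1.307  1.116]
[[-0.817, 0.577, -0.0], [0.577, 0.817, 0.0], [0.0, -0.0, -1.0]]
0.91 [ 0.5164 -0.2443  0.1047]
[275 113]
[3.37900678e-01 2.87421619e-01 1.31094603e-04]
```

View pics/w2z.png

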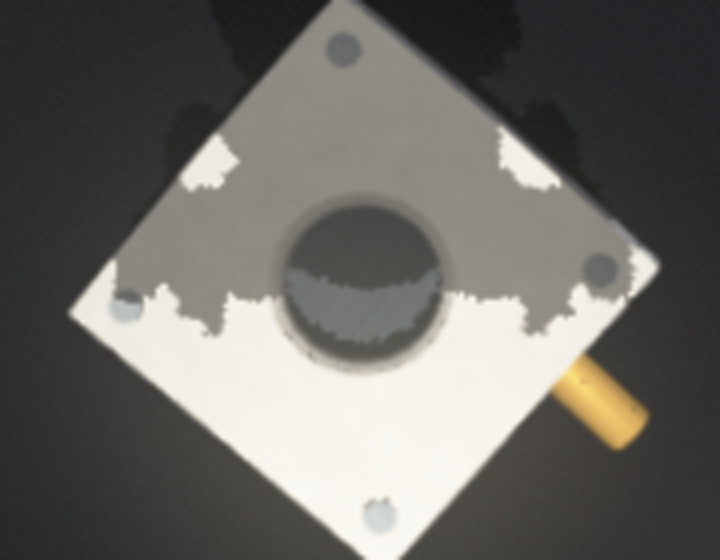

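```bash
python3 - <<'E'
from h import *
o=r.get_obs()
print(onz((275.2,113.7),0.1,o))
o1=dict(eef_pos=np.array([.4487,-.2511,.33]),eef_rot=np.array([3.1187,.378,-0.001]))
print(onz((288.3,118.7),0.1,o1))
# z from disparity
c1,d1=ray((275.2,113.7),o);c2,d2=ray((288.3,118.7),o1)
A=np.c_[d1,-d2];s=np.linalg.lstsq(A,c2-c1,rcond=None)[0];print(c1+d1*s[0],c2+d2*s[1])
E
```

```text
[ 0.51653389 -0.24242555  0.1       ]
[ 0.51634798 -0.24291651  0.1       ]
[ 0.51650083 -0.24222852  0.10794088] [ 0.51656688 -0.24268253  0.10795242]
```

Call:
move_arm --pt "0 0.338 0.287 0 0 0 0" --pt "0 0.338 0.287 0 0 0 0" --pt "0 0.338 0.287 0 0 0 0" --pt "0 0.338 0.287 0 0 0 0" --pt "0 0.338 0.287 0 0 0 0" --pt "0 0.338 0.287 0 0 0 0" --pt "0 0.338 0.287 0 0 0 0" --pt "0 0.338 0.287 0 0 0 0" --pt "0 0.338 0.287 0 0 0 0" --pt "0 0.338 0.287 0 0 0 0"

```text
time: 5.32
eef_pos: [0.4692, 0.1482, 0.3301]
eef_rot: [-0.951, -2.994, 0.001]
contact_force: [-0.3, 0.1, -0.1]
gripper_width: 0.0855
```

```bash
python3 - <<'E'
from h import *
o=st()
im=snap('wrist','w3')
for l in ('driver_grip','driver_mouth','stand','small_driver_grip'):
    for d in r.landmark_of(l,'wrist')[:3]: print(l,round(d['conf'],2),np.round(w('wrist',d['position']),4))
E
```

```text
t 5.325 p [0.4692 0.1482 0.3301] rv [-9.5050e-01 -2.9943e+00  1.0000e-03] F [-0.27  0.07 -0.07] M [-0.044 -0.016 -0.014] w 0.0855
q [ 0.446  0.219 -0.931  1.813  0.188  1.203  0.414]
[[-0.817, 0.577, -0.0], [0.577, 0.817, -0.001], [-0.0, -0.001, -1.0]]
driver_grip 0.59 [0.3362 0.166  0.1427]
driver_grip 0.36 [ 0.7662 -0.1382 -0.0033]
driver_mouth 0.92 [0.4472 0.185  0.0086]
driver_mouth 0.74 [ 0.5137 -0.2404  0.0326]
driver_mouth 0.68 [ 0.3342  0.1726 -0.0024]
stand 0.86 [ 0.4974  0.1944 -0.0022]
small_driver_grip 0.67 [0.5481 0.1969 0.1478]
```

View pics/w3.png

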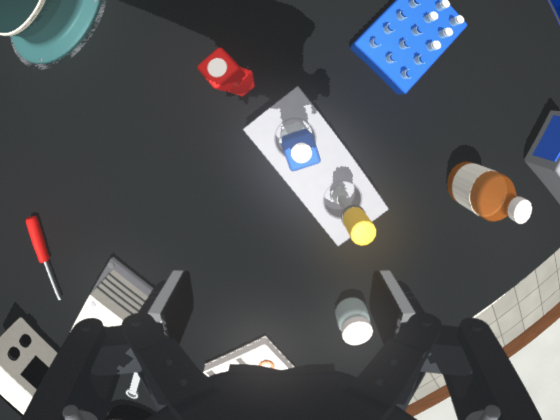

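```bash
python3 - <<'E'
from h import *
im=cv2.imread('pics/w3.png')
cv2.imwrite('pics/w3z.png',cv2.resize(im[100:200,255:375],None,fx=6,fy=6,interpolation=cv2.INTER_CUBIC))
E
```

```text
(no output)
```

View pics/w3z.png

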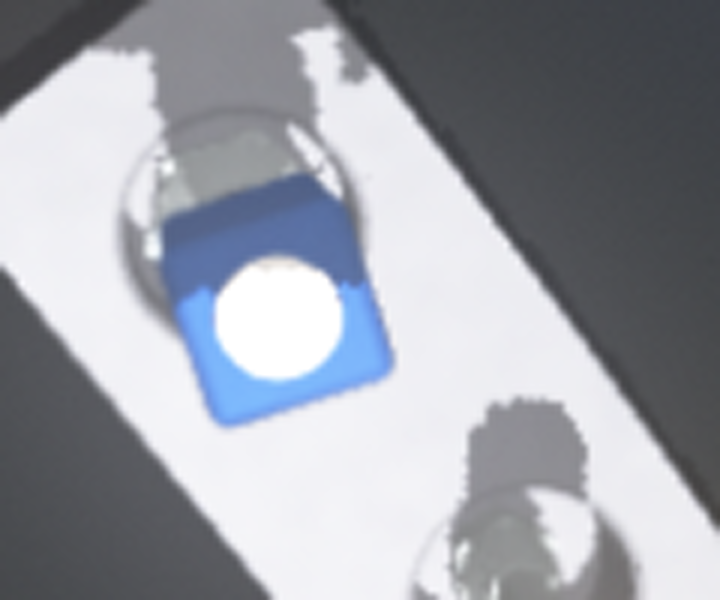

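```bash
python3 - <<'E'
from h import *
o=r.get_obs()
f=lambda a:(255+a[0]/6-.42,100+a[1]/6-.42)
C=[onz(f(a),.182,o) for a in [(218,430),(395,372),(345,208),(165,265),(280,320)]]
for c in C: print(c)
E=[C[1]-C[0],C[2]-C[1],C[3]-C[2],C[0]-C[3]]
for k,e in enumerate(E): print(np.hypot(*e[:2]),np.degrees(np.arctan2(e[1],e[0])))
# cup center / stand
cup=[(118,240),(370,240)]
im=cv2.imread('pics/w3.png');g=cv2.cvtColor(im,cv2.COLOR_BGR2GRAY)
print(Ro.from_rotvec(o['eef_rot']).as_matrix()[:2,:2])
for P in [(304,88),(388,208),(342,245),(244,128)]: print('stand corner',onz(P,.05,o))
E
```

```text
[0.45528708 0.16948707 0.182     ]
[0.46319222 0.19657195 0.182     ]
[0.43830674 0.2042593  0.182     ]
[0.43010972 0.17738516 0.182     ]
[0.44675725 0.18671158 0.182     ]
0.02821492153685103 73.72930112443063
0.02604577559336419 162.83360069163157
0.02809645697289376 -106.96249865324923
0.026387103021056887 -17.416529070389263
[[-0.81773113  0.57560033]
 [ 0.57560036  0.81773114]]
stand corner [0.39870574 0.23404462 0.05      ]
stand corner [0.59992619 0.24157672 0.05      ]
stand corner [0.60908827 0.1574204  0.05      ]
stand corner [0.39669713 0.14120216 0.05      ]
```

Call:
move_arm --pt "0 0.0405 0.0186 0.05 0 0 -10" --pt "0 0.0405 0.0186 0.08 0 0 -18.3" --pt "0 0.0405 0.0186 0.08 0 0 -18.3" --pt "0 0.0405 0.0186 0.12 0 0 -18.3" --pt "0 0.0405 0.0186 0.16 0 0 -18.3" --pt "0 0.0405 0.0186 0.197 0 0 -18.3" --pt "0 0.0405 0.0186 0.197 0 0 -18.3" --pt "0 0.0405 0.0186 0.197 0 0 -18.3"

```text
time: 6.58
eef_pos: [0.4476, 0.1888, 0.1352]
eef_rot: [0.46, 3.105, 0.002]
contact_force: [0.2, 0.5, 0.6]
gripper_width: 0.0857
```

```bash
python3 - <<'E'
from h import *
o=st()
im=snap('wrist','w4'); snap('scene','s4')
R=Ro.from_rotvec(o['eef_rot']).as_matrix(); print(R.T@(np.array([.4467,.1867,.133])-o['eef_pos']), np.degrees(np.arctan2(R[1,0],R[0,0])))
E
```

```text
t 6.575 p [0.4476 0.1888 0.1352] rv [4.5990e-01 3.1052e+00 2.1000e-03] F [0.16 0.47 0.57] M [ 0.014  0.029 -0.005] w 0.0857
q [ 0.231  0.483 -0.853  2.038  0.494  0.832  0.369]
[[-0.957, 0.29, 0.003], [0.29, 0.957, 0.001], [-0.002, 0.002, -1.0]]
[ 0.00026976 -0.00231203  0.00217816] 163.1503711155928
```

View pics/w4.png

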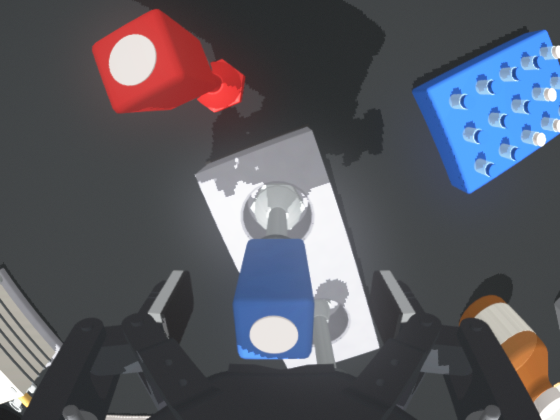

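Call:
move_arm --pt "0 0 0 0 0 0 0" --pt "0 0 0 0 0 0 0"

```text
time: 6.92
eef_pos: [0.4465, 0.1883, 0.1339]
eef_rot: [0.458, 3.107, 0.0]
contact_force: [-0.4, 0.4, 0.2]
gripper_width: 0.0854
```

```bash
python3 - <<'E'
from h import *
o=st()
R=Ro.from_rotvec(o['eef_rot']).as_matrix(); print(R.T@(np.array([.4467,.1867,.133])-o['eef_pos']), np.degrees(np.arctan2(R[1,0],R[0,0])))
E
```

```text
t 6.925 p [0.4465 0.1883 0.1339] rv [4.5770e-01 3.1068e+00 2.0000e-04] F [-0.43  0.35  0.17] M [ 0.011 -0.01   0.017] w 0.0854
q [ 0.231  0.484 -0.852  2.041  0.495  0.831  0.369]
[[-0.958, 0.288, 0.001], [0.288, 0.958, -0.0], [-0.001, 0.0, -1.0]]
[-0.00069099 -0.00148339  0.00091779] 163.2398734316048
```

Call:
move_arm --pt "0 -0.0007 -0.0015 0.001 0 0 0" --pt "0 -0.0007 -0.0015 0.001 0 0 0" --pt "1 -0.0007 -0.0015 0.001 0 0 0" --pt "1 -0.0007 -0.0015 0.001 0 0 0" --pt "1 -0.0007 -0.0015 0.001 0 0 0" --pt "1 -0.0007 -0.0015 0.001 0 0 0" --pt "1 -0.0007 -0.0015 0.001 0 0 0" --pt "1 -0.0007 -0.0015 0.001 0 0 0" --pt "1 -0.0007 -0.0015 0.001 0 0 0" --force 70

```text
time: 8.05
eef_pos: [0.4463, 0.1866, 0.1324]
eef_rot: [0.457, 3.108, -0.0]
contact_force: [-0.2, -0.8, 3.5]
gripper_width: 0.0291
```

```bash
python3 - <<'E'
from h import *
o=st()
im=snap('wrist','w5')
E
```

```text
t 8.05 p [0.4463 0.1866 0.1324] rv [ 4.5730e-01  3.1081e+00 -5.0000e-04] F [-0.17 -0.82  3.5 ] M [-0.345  0.365  0.013] w 0.0291
q [ 0.233  0.486 -0.851  2.043  0.497  0.829  0.37 ]
[[-0.958, 0.288, 0.0], [0.288, 0.958, -0.0], [-0.0, -0.0, -1.0]]
```

View pics/w5.png

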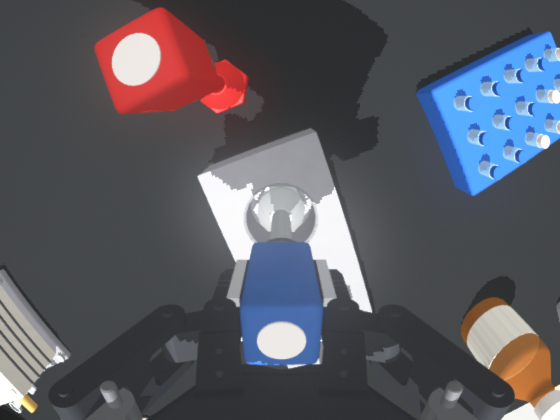

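Call:
move_arm --pt "1 0 0 -0.02 0 0 0" --pt "1 0 0 -0.06 0 0 0" --pt "1 0 0 -0.1 0 0 0" --pt "1 0 0 -0.138 0 0 0" --pt "1 0 0 -0.138 0 0 0" --pt "1 0 0 -0.138 0 0 0" --pt "1 0 0 -0.138 0 0 0"

```text
time: 8.98
eef_pos: [0.4454, 0.1862, 0.2689]
eef_rot: [-0.457, -3.106, 0.002]
contact_force: [-0.4, -0.7, -3.4]
gripper_width: 0.0294
```

```bash
python3 - <<'E'
from h import *
o=st()
im=snap('wrist','w6'); snap('scene','s6'); snap('top','t6')
for c in ('wrist','scene','top'):
  for l in ('driver_mouth','driver_grip'):
    for d in r.landmark_of(l,c)[:3]: print(c,l,round(d['conf'],2),np.round(w(c,d['position']),4))
R=Ro.from_rotvec(o['eef_rot']).as_matrix(); print(R.T@(np.array([.5164,-.2426,.27])-o['eef_pos']))
E
```

```text
t 8.975 p [0.4454 0.1862 0.2689] rv [-4.5650e-01 -3.1056e+00  1.6000e-03] F [-0.44 -0.66 -3.41] M [ 0.031  0.044 -0.007] w 0.0294
q [ 0.393  0.296 -0.998  1.91   0.28   1.087  0.561]
[[-0.958, 0.288, -0.003], [0.288, 0.958, -0.001], [0.002, -0.001, -1.0]]
wrist driver_mouth 0.78 [0.4475 0.1866 0.1427]
wrist driver_mouth 0.63 [ 3.356e-01  1.715e-01 -1.000e-04]
wrist driver_grip 0.95 [0.3366 0.1689 0.1431]
wrist driver_grip 0.68 [0.4494 0.1828 0.2886]
scene driver_mouth 0.78 [0.3363 0.167  0.0019]
scene driver_mouth 0.62 [0.4399 0.1845 0.1453]
scene driver_grip 0.67 [0.444  0.19   0.2928]
scene driver_grip 0.59 [0.3312 0.172  0.1396]
[-0.19139158 -0.39023705 -0.0010397 ]
```

View pics/w6.png

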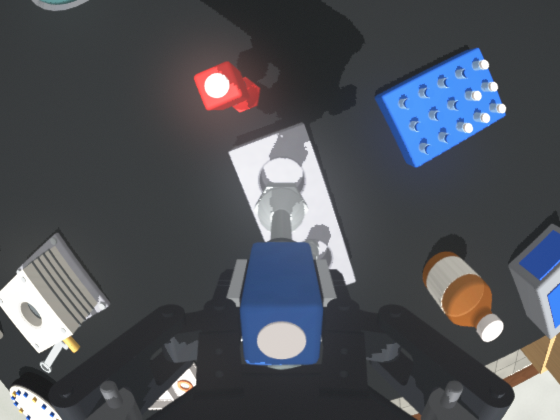

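View pics/s6.png

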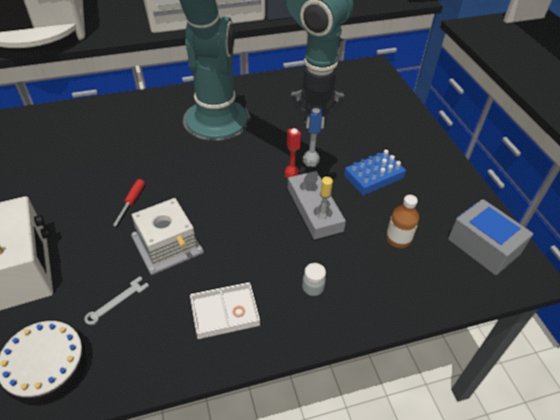

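```bash
python3 - <<'E'
from h import *
im=cv2.imread('pics/w6.png')
cv2.imwrite('pics/w6z.png',cv2.resize(im[110:370,210:360],None,fx=2.3,fy=2.3,interpolation=cv2.INTER_CUBIC))
i=r.camera_info('wrist');K=np.array(i['camera_matrix']);T=np.array(i['tool_from_camera'])
def tz(uv,z):
    x=(uv[0]-K[0,2])/K[0,0];y=(uv[1]-K[1,2])/K[1,1];th=np.hypot(x,y)
    d=T[:3,:3]@np.array([np.sin(th)*x/th,np.sin(th)*y/th,np.cos(th)]);c=T[:3,3]
    return c+d*(z-c[2])/d[2]
print(tz((281.5,340.5),-.0496))
print('predicted px for axis mouth/socket top', [ (z, ) for z in (.122,)])
def pr(X):
    p=T[:3,:3].T@(np.array(X)-T[:3,3]);rr=np.hypot(p[0],p[1]);th=np.arctan2(rr,p[2]);return K[0,2]+K[0,0]*th*p[0]/rr,K[1,2]+K[1,1]*th*p[1]/rr
for z in (.122,.1,.03):
  for x in (-.022,0,.022): print(z,x,pr((x,0.0001,z)))
for y in (-.022,.022): print(pr((0,y,.122)))
print(onz((283,177),.05))
E
```

```text
[-2.69838963e-04  9.13155907e-05 -4.96000000e-02]
predicted px for axis mouth/socket top [(0.122,)]
0.122 -0.022 (np.float64(281.24909705755937), np.float64(227.87854035824134))
0.122 0 (np.float64(281.2513319338617), np.float64(203.681484703013))
0.122 0.022 (np.float64(281.25296716339165), np.float64(178.3428747574858))
0.1 -0.022 (np.float64(281.26512844042395), np.float64(237.69670924669822))
0.1 0 (np.float64(281.26827980970614), np.float64(211.8240863685983))
0.1 0.022 (np.float64(281.2707095572957), np.float64(184.5169418880919))
0.03 -0.022 (np.float64(281.3363753967692), np.float64(282.0277174717911))
0.03 0 (np.float64(281.3457751180412), np.float64(249.56840957336917))
0.03 0.022 (np.float64(281.35395280639676), np.float64(213.7976651689781))
(np.float64(255.2667388919334), np.float64(203.70063023423475))
(np.float64(306.99930179843176), np.float64(203.69519626524342))
[0.44492773 0.18941945 0.05      ]
```

View pics/w6z.png

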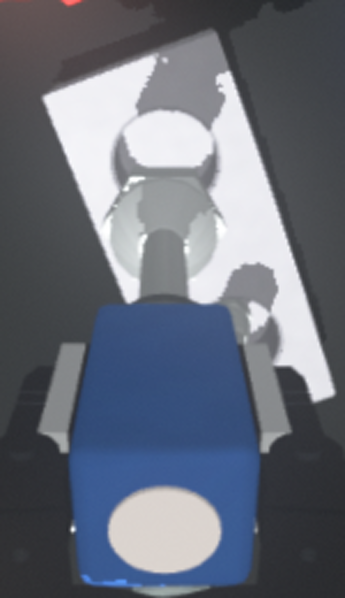

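Call:
move_arm --pt "1 -0.191 -0.39 0 0 0 0" --pt "1 -0.191 -0.39 0 0 0 0" --pt "1 -0.191 -0.39 0 0 0 0" --pt "1 -0.191 -0.39 0 0 0 0" --pt "1 -0.191 -0.39 0 0 0 0" --pt "1 -0.191 -0.39 0 0 0 0" --pt "1 -0.191 -0.39 0 0 0 0" --pt "1 -0.191 -0.39 0 0 0 0" --pt "1 -0.191 -0.39 0 0 0 0" --pt "1 -0.191 -0.39 0 0 0 0" --pt "1 -0.191 -0.39 0 0 0 0" --pt "1 -0.191 -0.39 0 0 0 0" --pt "1 -0.191 -0.39 0 0 0 0"

```text
time: 11.05
eef_pos: [0.5169, -0.2415, 0.2704]
eef_rot: [0.456, 3.108, -0.0]
contact_force: [0.0, -1.1, -3.8]
gripper_width: 0.0292
```

```bash
python3 - <<'E'
from h import *
o=st()
im=snap('wrist','w7'); snap('scene','s7'); snap('top','t7')
P=[]
for k in range(6):
    r.read_camera('wrist');o=r.get_obs();P.append(np.r_[o['eef_pos'],o['contact_force'],o['moment']])
m=np.mean(P,0);print(np.round(m,4),np.round(np.std(P,0),4))
for c in ('wrist','scene','top'):
  for l in ('driver_mouth','bore_mouth'):
    for d in r.landmark_of(l,c)[:3]: print(c,l,round(d['conf'],2),np.round(w(c,d['position']),4))
R=Ro.from_rotvec(o['eef_rot']).as_matrix(); print(R.T@(np.array([.5164,-.2426,.27])-m[:3]))
im=cv2.imread('pics/w7.png')
cv2.imwrite('pics/w7z.png',cv2.resize(im[90:290,180:380],None,fx=3,fy=3,interpolation=cv2.INTER_CUBIC))
im=cv2.imread('pics/s7.png');cv2.imwrite('pics/s7z.png',cv2.resize(im[80:280,80:280],None,fx=3,fy=3,interpolation=cv2.INTER_CUBIC))
im=cv2.imread('pics/t7.png');cv2.imwrite('pics/t7z.png',cv2.resize(im[150:350,300:500],None,fx=3,fy=3,interpolation=cv2.INTER_CUBIC))
E
```

```text
t 11.05 p [ 0.5169 -0.2415  0.2704] rv [ 4.5640e-01  3.1082e+00 -4.0000e-04] F [ 0.04 -1.09 -3.77] M [-0.057 -0.016 -0.013] w 0.0292
q [ 1.003  0.421 -0.808  1.72   0.331  1.142  1.377]
[[-0.958, 0.287, 0.0], [0.287, 0.958, -0.0], [-0.0, -0.0, -1.0]]
[ 0.5169 -0.2418  0.2702  0.5424  0.1095 -3.9098  0.0374  0.0179  0.0161] [0.     0.     0.     0.6459 0.5049 0.2952 0.0308 0.0287 0.0439]
wrist driver_mouth 0.87 [ 0.5167 -0.2449  0.1494]
wrist bore_mouth 0.77 [ 0.5128 -0.2439  0.1063]
scene driver_mouth 0.65 [0.3375 0.1693 0.0026]
scene driver_mouth 0.6 [ 0.5117 -0.2424  0.144 ]
scene bore_mouth 0.68 [ 0.5123 -0.2412  0.1037]
top driver_mouth 0.68 [0.3308 0.1729 0.0005]
top driver_mouth 0.53 [ 0.516  -0.2427  0.1507]
top bore_mouth 0.75 [ 0.5145 -0.2388  0.1029]
[ 0.00022655 -0.00091132  0.00024675]
```

View pics/w7z.png

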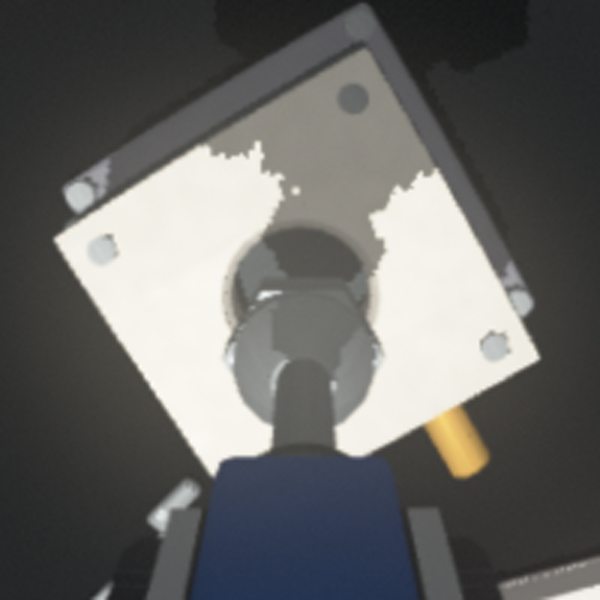

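View pics/s7z.png

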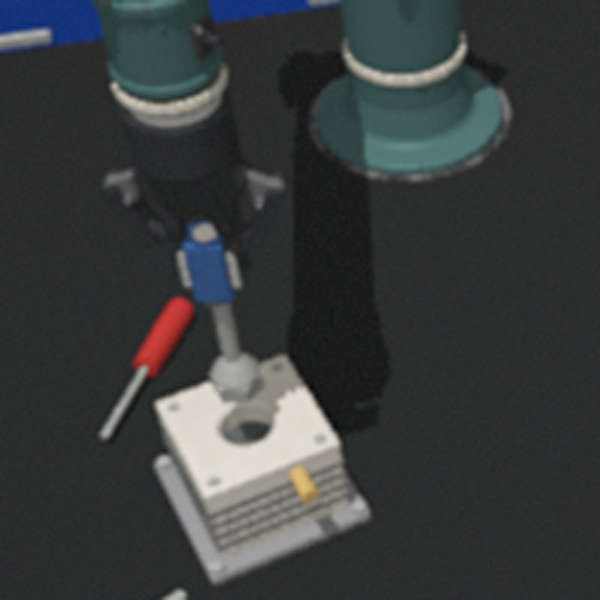

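View pics/t7z.png

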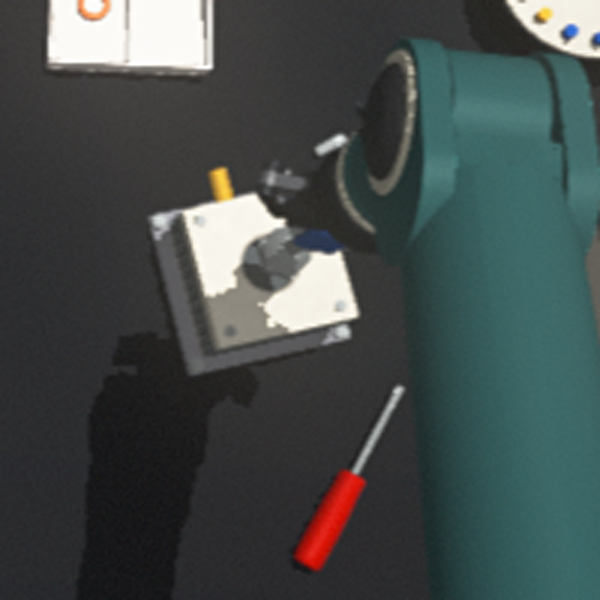

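Call:
move_arm --pt "1 0.0002 -0.0009 0.02 0 0 0" --pt "1 0.0002 -0.0009 0.036 0 0 0" --pt "1 0.0002 -0.0009 0.042 0 0 0" --pt "1 0.0002 -0.0009 0.046 0 0 0" --pt "1 0.0002 -0.0009 0.05 0 0 0" --pt "1 0.0002 -0.0009 0.053 0 0 0" --pt "1 0.0002 -0.0009 0.053 0 0 0"

```text
time: 12.68
eef_pos: [0.5164, -0.2426, 0.2172]
eef_rot: [-0.457, -3.108, 0.0]
contact_force: [-0.1, -0.4, -3.9]
gripper_width: 0.0297
```

```bash
cat >> h.py <<'E'
def avg(n=6):
    P=[]
    for k in range(n):
        r.read_camera('wrist');o=r.get_obs();P.append(np.r_[o['eef_pos'],o['contact_force'],o['moment']])
    m=np.mean(P,0);R=Ro.from_rotvec(o['eef_rot']).as_matrix()
    print('t',round(o['time'],2),'p',np.round(m[:3],4),'F',np.round(m[3:6],2),'M',np.round(m[6:],3),'yaw',round(np.degrees(np.arctan2(R[1,0],R[0,0])),2),'tilt',np.round(R[:2,2],4),'q7',round(o['joint_pos'][6],3),'w',round(o['gripper_width'],4))
    return m
E
python3 - <<'E'
from h import *
avg(3); snap('wrist','w8'); im=cv2.imread('pics/w8.png')
cv2.imwrite('pics/w8z.png',cv2.resize(im[90:290,180:380],None,fx=3,fy=3,interpolation=cv2.INTER_CUBIC))
E
```

```text
t 12.82 p [ 0.5166 -0.2426  0.2175] F [-0.35  0.13 -3.81] M [-0.012 -0.011  0.011] yaw 163.26 tilt [ 0.0004 -0.0003] q7 1.338 w 0.0296
```

View pics/w8z.png

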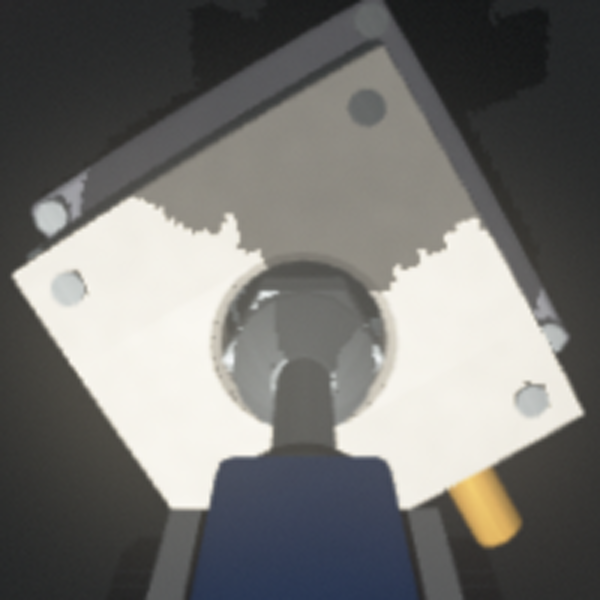

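Call:
move_arm --pt "1 0 0 0.008 0 0 0" --pt "1 0 0 0.018 0 0 0" --pt "1 0 0 0.028 0 0 0" --pt "1 0 0 0.038 0 0 0" --pt "1 0 0 0.048 0 0 0" --pt "1 0 0 0.055 0 0 0" --pt "1 0 0 0.06 0 0 0" --pt "1 0 0 0.06 0 0 0"

```text
time: 13.88
eef_pos: [0.5163, -0.2425, 0.1569]
eef_rot: [-0.457, -3.108, -0.0]
contact_force: [0.0, 0.0, -3.3]
gripper_width: 0.0295
```

```bash
python3 - <<'E'
from h import *
avg(4)
E
```

```text
t 14.07 p [ 0.5167 -0.2426  0.1575] F [-0.64  0.01 -3.19] M [0.009 0.003 0.016] yaw 163.27 tilt [ 0.0006 -0.0004] q7 1.286 w 0.0292
```

Call:
move_arm --pt "1 0 0 0.002 0 0 0" --pt "1 0 0 0.0035 0 0 0" --pt "1 0 0 0.0045 0 0 0" --pt "1 0 0 0.005 0 0 0" --pt "1 0 0 0.005 0 0 0" --pt "1 0 0 0.005 0 0 0"

```text
time: 14.82
eef_pos: [0.5165, -0.2426, 0.1523]
eef_rot: [0.457, 3.108, -0.0]
contact_force: [-0.1, 0.3, -3.6]
gripper_width: 0.0294
```

```bash
python3 - <<'E'
from h import *
avg(4)
E
```

```text
t 15.03 p [ 0.5165 -0.2426  0.1523] F [-0.05 -0.09 -3.42] M [-0.003  0.028  0.001] yaw 163.26 tilt [ 0. -0.] q7 1.281 w 0.0295
```

Call:
move_arm --pt "1 0 0 0.0005 0 0 0" --pt "1 0 0 0.001 0 0 0" --pt "1 0 0 0.0013 0 0 0" --pt "1 0 0 0.0013 0 0 0" --pt "1 0 0 0.0013 0 0 0"

```text
time: 15.65
eef_pos: [0.5163, -0.2425, 0.1508]
eef_rot: [-0.457, -3.108, -0.0]
contact_force: [-0.6, 0.5, -3.4]
gripper_width: 0.0296
```

```bash
python3 - <<'E'
from h import *
avg(4)
E
```

```text
t 15.85 p [ 0.5163 -0.2425  0.1509] F [-0.46  0.08 -3.58] M [ 0.116  0.159 -0.006] yaw 163.27 tilt [-0.0003  0.0001] q7 1.28 w 0.029
```

Call:
move_arm --pt "1 0 0 0.0005 0 0 0" --pt "1 0 0 0.001 0 0 0" --pt "1 0 0 0.0014 0 0 0" --pt "1 0 0 0.0014 0 0 0"

```text
time: 16.35
eef_pos: [0.5163, -0.2425, 0.1495]
eef_rot: [-0.457, -3.108, 0.0]
contact_force: [-1.3, 0.3, -2.9]
gripper_width: 0.0294
```

```bash
python3 - <<'E'
from h import *
avg(4)
E
```

```text
t 16.55 p [ 0.5164 -0.2425  0.1495] F [-1.11  0.95 -2.61] M [0.203 0.321 0.008] yaw 163.26 tilt [-0.0002 -0.    ] q7 1.279 w 0.0292
```

Call:
move_arm --pt "1 0.0007 0.0003 0 0 0 0" --pt "1 0.0007 0.0003 0.0005 0 0 0" --pt "1 0.0007 0.0003 0.0008 0 0 0" --pt "1 0.0007 0.0003 0.0008 0 0 0"

```text
time: 17.05
eef_pos: [0.516, -0.2422, 0.1488]
eef_rot: [0.457, 3.108, -0.0]
contact_force: [0.4, 0.2, -3.4]
gripper_width: 0.0291
```

```bash
python3 - <<'E'
from h import *
avg(4)
E
```

```text
t 17.25 p [ 0.516  -0.2422  0.1488] F [-0.06 -0.58 -3.49] M [-0.141  0.069 -0.013] yaw 163.26 tilt [ 0.0002 -0.0003] q7 1.277 w 0.0292
```

Call:
move_arm --pt "1 0 0 0.0007 0 0 0" --pt "1 0 0 0.0014 0 0 0" --pt "1 0 0 0.002 0 0 0" --pt "1 0 0 0.002 0 0 0"

```text
time: 17.75
eef_pos: [0.5159, -0.2422, 0.1467]
eef_rot: [0.457, 3.108, -0.0]
contact_force: [0.8, -0.5, -2.5]
gripper_width: 0.029
```

```bash
python3 - <<'E'
from h import *
avg(4)
E
```

```text
t 17.95 p [ 0.5159 -0.2422  0.1468] F [-0.02 -1.13 -3.56] M [-0.274 -0.056 -0.024] yaw 163.26 tilt [ 0.0001 -0.0001] q7 1.276 w 0.029
```

Call:
move_arm --pt "1 -0.0001 -0.0004 0.0006 0 0 0" --pt "1 -0.0001 -0.0004 0.0012 0 0 0" --pt "1 -0.0001 -0.0004 0.0016 0 0 0" --pt "1 -0.0001 -0.0004 0.0016 0 0 0"

```text
time: 18.45
eef_pos: [0.5159, -0.2424, 0.1452]
eef_rot: [-0.457, -3.108, -0.0]
contact_force: [-0.6, 1.1, -2.9]
gripper_width: 0.0291
```

```bash
python3 - <<'E'
from h import *
avg(4)
E
```

```text
t 18.65 p [ 0.5159 -0.2423  0.1452] F [ 0.5   0.57 -2.55] M [ 0.059 -0.067  0.001] yaw 163.27 tilt [0.0001 0.0001] q7 1.275 w 0.0291
```

Call:
move_arm --pt "1 0 0 0.0004 0 0 0" --pt "1 0 0 0.0006 0 0 0" --pt "1 0 0 0.0006 0 0 0"

```text
time: 19.02
eef_pos: [0.516, -0.2424, 0.1448]
eef_rot: [0.457, 3.108, -0.0]
contact_force: [0.1, 0.1, -0.3]
gripper_width: 0.0294
```

```bash
python3 - <<'E'
from h import *
avg(4)
E
```

```text
t 19.23 p [ 0.516  -0.2424  0.1448] F [-0.26  0.59  0.16] M [ 0.252  0.087 -0.006] yaw 163.27 tilt [ 0.0003 -0.0001] q7 1.274 w 0.0291
```

Call:
move_arm --pt "1 0 0 0 0 0 2" --pt "1 0 0 0 0 0 4" --pt "1 0 0 0 0 0 6" --pt "1 0 0 0 0 0 8" --pt "1 0 0 0 0 0 10" --pt "1 0 0 0 0 0 12"

```text
time: 19.98
eef_pos: [0.5159, -0.2426, 0.1447]
eef_rot: [0.783, 3.042, -0.0]
contact_force: [0.3, 0.1, 0.7]
gripper_width: 0.0289
```

```bash
python3 - <<'E'
from h import *
avg(4)
E
```

```text
t 20.18 p [ 0.5159 -0.2426  0.1447] F [-0.47 -0.03  1.39] M [-0.025 -0.009 -0.001] yaw 151.27 tilt [ 0.0001 -0.0003] q7 1.093 w 0.0292
```

Call:
move_arm --pt "1 0 0 0 0 0 2" --pt "1 0 0 0 0 0 4" --pt "1 0 0 0 0 0 6" --pt "1 0 0 0 0 0 8"

```text
time: 20.68
eef_pos: [0.516, -0.2424, 0.1446]
eef_rot: [0.993, 2.98, 0.0]
contact_force: [0.3, 0.3, 1.3]
gripper_width: 0.0294
```

```bash
python3 - <<'E'
from h import *
print(r.get_obs()['moment']); avg(6); snap('wrist','w9'); snap('scene','s9')
im=cv2.imread('pics/w9.png');cv2.imwrite('pics/w9z.png',cv2.resize(im[100:370,180:380],None,fx=2.2,fy=2.2))
im=cv2.imread('pics/s9.png');cv2.imwrite('pics/s9z.png',cv2.resize(im[130:280,110:230],None,fx=4,fy=4,interpolation=cv2.INTER_CUBIC))
E
```

```text
[ 0.10824532 -0.20604446  0.07821061]
t 20.98 p [ 0.516  -0.2424  0.1446] F [0.35 0.31 1.43] M [ 0.138 -0.167  0.069] yaw 143.28 tilt [0.0002 0.0001] q7 0.972 w 0.0292
```

View pics/w9z.png

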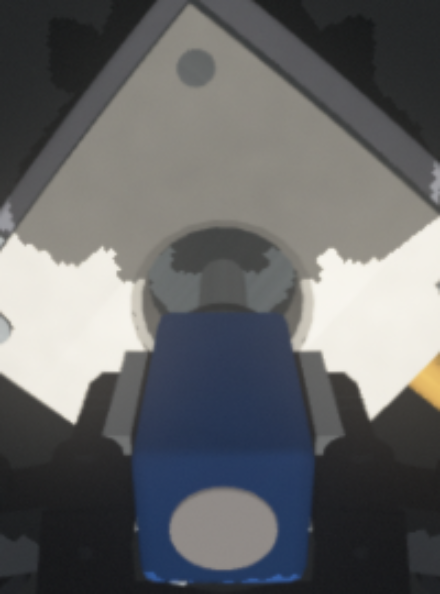

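View pics/s9z.png

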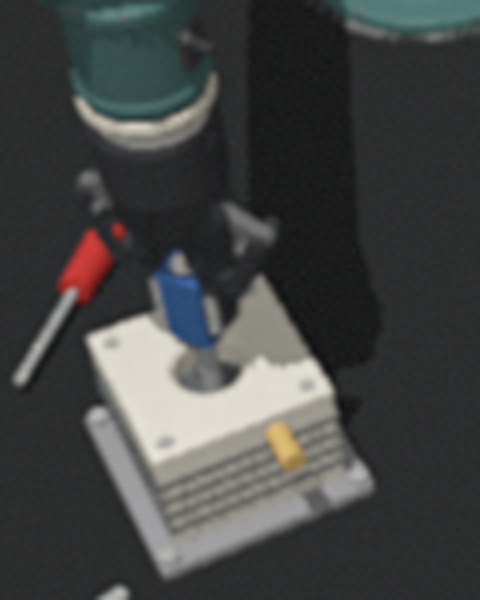

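Call:
move_arm --pt "1 0 0 0 0 0 2" --pt "1 0 0 0 0 0 4" --pt "1 0 0 0 0 0 6" --pt "1 0 0 0 0 0 8" --pt "1 0 0 0 0 0 10" --pt "1 0 0 0 0 0 10"

```text
time: 21.82
eef_pos: [0.516, -0.2424, 0.1446]
eef_rot: [1.247, 2.883, -0.0]
contact_force: [1.2, 1.2, 1.1]
gripper_width: 0.0293
```

```bash
python3 - <<'E'
from h import *
avg(6)
E
```

```text
t 22.12 p [ 0.5159 -0.2424  0.1446] F [1.44 0.51 1.52] M [ 0.284 -0.418  0.067] yaw 133.27 tilt [0.0002 0.0001] q7 0.82 w 0.0293
```

Call:
move_arm --pt "1 -0.0002 0.0004 0 0 0 1.5" --pt "1 -0.0002 0.0004 0 0 0 3" --pt "1 -0.0002 0.0004 0 0 0 4" --pt "1 -0.0002 0.0004 0 0 0 4"

```text
time: 22.62
eef_pos: [0.5161, -0.2424, 0.1445]
eef_rot: [-1.346, -2.838, 0.001]
contact_force: [-0.3, 1.3, 1.4]
gripper_width: 0.0295
```

```bash
python3 - <<'E'
from h import *
avg(6)
E
```

```text
t 22.93 p [ 0.5161 -0.2424  0.1445] F [0.62 0.27 2.28] M [ 0.119 -0.073  0.081] yaw 129.26 tilt [-0.0003 -0.0001] q7 0.759 w 0.0295
```

Call:
move_arm --pt "1 0 0 0 0 0 1.5" --pt "1 0 0 0 0 0 3" --pt "1 0 0 0 0 0 4" --pt "1 0 0 0 0 0 4"

```text
time: 23.42
eef_pos: [0.5162, -0.2424, 0.1445]
eef_rot: [-1.444, -2.79, 0.001]
contact_force: [-0.7, -0.3, 2.1]
gripper_width: 0.0296
```

```bash
python3 - <<'E'
from h import *
avg(5)
E
```

```text
t 23.68 p [ 0.5162 -0.2424  0.1445] F [-0.27  0.04  1.7 ] M [-0.011  0.033  0.097] yaw 125.27 tilt [-0.0002 -0.0001] q7 0.698 w 0.0291
```

Steady drag near 0.1 N m, so the socket is carrying the nut. I'll go on in small steps.

Call:
move_arm --pt "1 0 0 0 0 0 1.5" --pt "1 0 0 0 0 0 3" --pt "1 0 0 0 0 0 4" --pt "1 0 0 0 0 0 4"

```text
time: 24.18
eef_pos: [0.5162, -0.2424, 0.1446]
eef_rot: [-1.541, -2.738, 0.0]
contact_force: [-0.1, -0.2, 1.5]
gripper_width: 0.0296
```

```bash
python3 - <<'E'
from h import *
avg(5)
E
```

```text
t 24.43 p [ 0.5162 -0.2424  0.1446] F [-0.43  0.06  1.24] M [-0.089  0.155  0.111] yaw 121.27 tilt [-0.0001 -0.    ] q7 0.637 w 0.0292
```

Call:
move_arm --pt "1 0 0 0 0 0 1.5" --pt "1 0 0 0 0 0 3" --pt "1 0 0 0 0 0 4" --pt "1 0 0 0 0 0 4"

```text
time: 24.92
eef_pos: [0.5162, -0.2424, 0.1445]
eef_rot: [-1.635, -2.682, 0.0]
contact_force: [-0.6, -0.1, 2.6]
gripper_width: 0.0292
```

```bash
python3 - <<'E'
from h import *
avg(5)
E
```

```text
t 25.18 p [ 0.5162 -0.2424  0.1446] F [-0.05 -0.83  1.62] M [-0.139  0.205  0.116] yaw 117.26 tilt [-0.     -0.0001] q7 0.576 w 0.0294
```

Call:
move_arm --pt "1 0 0 0 0 0 1.5" --pt "1 0 0 0 0 0 3" --pt "1 0 0 0 0 0 4" --pt "1 0 0 0 0 0 4"

```text
time: 25.68
eef_pos: [0.5163, -0.2423, 0.1446]
eef_rot: [-1.728, -2.624, 0.0]
contact_force: [-1.5, -0.7, 1.0]
gripper_width: 0.0294
```

```bash
python3 - <<'E'
from h import *
avg(5)
E
```

```text
t 25.93 p [ 0.5163 -0.2424  0.1446] F [-0.58 -0.13  2.25] M [-0.171  0.225  0.111] yaw 113.27 tilt [-0. -0.] q7 0.515 w 0.0291
```

Call:
move_arm --pt "1 0 0 0 0 0 1.5" --pt "1 0 0 0 0 0 3" --pt "1 0 0 0 0 0 4" --pt "1 0 0 0 0 0 4"

```text
time: 26.42
eef_pos: [0.5163, -0.2423, 0.1446]
eef_rot: [-1.819, -2.562, 0.0]
contact_force: [0.6, -0.6, 1.5]
gripper_width: 0.0295
```

```bash
python3 - <<'E'
from h import *
avg(5)
E
```

```text
t 26.68 p [ 0.5163 -0.2424  0.1446] F [-0.44 -0.55  1.53] M [-0.21   0.226  0.099] yaw 109.27 tilt [ 0. -0.] q7 0.454 w 0.0291
```

Call:
move_arm --pt "1 0 0 0 0 0 1.5" --pt "1 0 0 0 0 0 3" --pt "1 0 0 0 0 0 4" --pt "1 0 0 0 0 0 4"

```text
time: 27.18
eef_pos: [0.5163, -0.2423, 0.1445]
eef_rot: [1.907, 2.497, -0.0]
contact_force: [-0.7, -1.3, 2.6]
gripper_width: 0.0293
```

```bash
python3 - <<'E'
from h import *
avg(5)
E
```

```text
t 27.43 p [ 0.5163 -0.2424  0.1446] F [-1.   -0.63  1.47] M [-0.25   0.181  0.284] yaw 105.27 tilt [ 0.     -0.0001] q7 0.393 w 0.0293
```

Call:
move_arm --pt "1 0 0 0 0 0 0.5" --pt "1 0 0 0 0 0 1" --pt "1 0 0 0 0 0 1"

```text
time: 27.8
eef_pos: [0.5163, -0.2424, 0.1446]
eef_rot: [1.928, 2.48, -0.0]
contact_force: [-0.1, -1.1, 2.2]
gripper_width: 0.0293
```

```bash
python3 - <<'E'
from h import *
avg(8)
E
```

```text
t 28.2 p [ 0.5163 -0.2424  0.1446] F [-0.27 -0.63  1.64] M [-0.246  0.154  0.338] yaw 104.26 tilt [ 0.     -0.0001] q7 0.377 w 0.0293
```

Call:
move_arm --pt "1 0 0 0 0 0 -3" --pt "1 0 0 0 0 0 -6" --pt "1 0 0 0 0 0 -9" --pt "1 0 0 0 0 0 -9"

```text
time: 28.7
eef_pos: [0.5163, -0.2424, 0.1446]
eef_rot: [-1.73, -2.622, -0.001]
contact_force: [-0.9, -0.1, 1.1]
gripper_width: 0.0291
```

```bash
python3 - <<'E'
from h import *
avg(5)
E
```

```text
t 28.95 p [ 0.5163 -0.2423  0.1446] F [-0.21 -0.33  1.36] M [-0.132  0.121 -0.021] yaw 113.23 tilt [ 0. -0.] q7 0.514 w 0.0293
```

Call:
move_arm --pt "1 0 0 -0.002 0 0 0" --pt "1 0 0 -0.006 0 0 0" --pt "1 0 0 -0.012 0 0 0" --pt "1 0 0 -0.025 0 0 0" --pt "1 0 0 -0.045 0 0 0" --pt "1 0 0 -0.065 0 0 0" --pt "1 0 0 -0.09 0 0 0" --pt "1 0 0 -0.125 0 0 0" --pt "1 0 0 -0.125 0 0 0" --pt "1 0 0 -0.125 0 0 0"

```text
time: 30.2
eef_pos: [0.5155, -0.2422, 0.2689]
eef_rot: [-1.727, -2.623, 0.001]
contact_force: [0.0, -0.1, -3.6]
gripper_width: 0.0293
```

```bash
python3 - <<'E'
from h import *
m=avg(3);o=r.get_obs();R=Ro.from_rotvec(o['eef_rot']).as_matrix(); print(R.T@(np.array([.4463,.1868,.27])-m[:3]))
snap('wrist','w10')
E
```

```text
t 30.35 p [ 0.5153 -0.2421  0.2682] F [-0.37  0.07 -4.01] M [-0.001  0.027  0.001] yaw 113.27 tilt [-0.0024  0.0012] q7 0.599 w 0.0293
[ 0.42129475  0.10601447 -0.00111391]
```

View pics/w10.png

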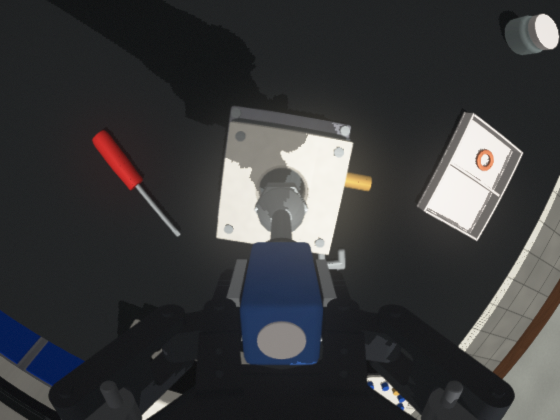

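Call:
move_arm --pt "1 0.4213 0.106 -0.001 0 0 -50" --pt "1 0.4213 0.106 -0.001 0 0 -50" --pt "1 0.4213 0.106 -0.001 0 0 -50" --pt "1 0.4213 0.106 -0.001 0 0 -50" --pt "1 0.4213 0.106 -0.001 0 0 -50" --pt "1 0.4213 0.106 -0.001 0 0 -50" --pt "1 0.4213 0.106 -0.001 0 0 -50" --pt "1 0.4213 0.106 -0.001 0 0 -50" --pt "1 0.4213 0.106 -0.001 0 0 -50" --pt "1 0.4213 0.106 -0.001 0 0 -50" --pt "1 0.4213 0.106 -0.001 0 0 -50" --pt "1 0.4213 0.106 -0.001 0 0 -50" --pt "1 0.4213 0.106 -0.001 0 0 -50"

```text
time: 32.02
eef_pos: [0.4474, 0.1861, 0.2706]
eef_rot: [0.458, 3.108, -0.0]
contact_force: [-0.1, 0.5, -3.6]
gripper_width: 0.0296
```

```bash
python3 - <<'E'
from h import *
m=avg(3);o=r.get_obs();R=Ro.from_rotvec(o['eef_rot']).as_matrix(); print(R.T@(np.array([.4463,.1868,.27])-m[:3]))
snap('wrist','w11')
im=cv2.imread('pics/w11.png');cv2.imwrite('pics/w11z.png',cv2.resize(im[110:370,210:360],None,fx=2.3,fy=2.3,interpolation=cv2.INTER_CUBIC))
E
```

```text
t 32.17 p [0.4473 0.1864 0.2706] F [ 0.39  0.28 -3.74] M [-0.024  0.002  0.014] yaw 163.26 tilt [ 0.0001 -0.0001] q7 0.58 w 0.0289
[0.00107694 0.00010629 0.00057347]
```

View pics/w11z.png

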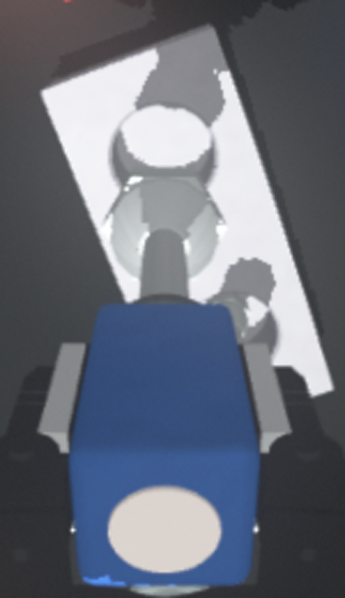

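Call:
move_arm --pt "1 0.001 0 0.03 0 0 0" --pt "1 0.001 0 0.07 0 0 0" --pt "1 0.001 0 0.085 0 0 0" --pt "1 0.001 0 0.1 0 0 0" --pt "1 0.001 0 0.115 0 0 0" --pt "1 0.001 0 0.127 0 0 0" --pt "1 0.001 0 0.134 0 0 0" --pt "1 0.001 0 0.136 0 0 0" --pt "1 0.001 0 0.136 0 0 0" --pt "1 0.001 0 0.136 0 0 0"

```text
time: 33.48
eef_pos: [0.4466, 0.187, 0.1349]
eef_rot: [0.457, 3.107, 0.0]
contact_force: [0.2, -0.2, -3.6]
gripper_width: 0.0294
```

```bash
python3 - <<'E'
from h import *
avg(4)
E
```

```text
t 33.67 p [0.4465 0.1869 0.1349] F [-0.09  0.24 -3.34] M [-0.012  0.002 -0.004] yaw 163.26 tilt [0.0004 0.    ] q7 0.392 w 0.029
```

Call:
move_arm --pt "1 0 0 0.001 0 0 0" --pt "1 0 0 0.0018 0 0 0" --pt "1 0 0 0.0022 0 0 0" --pt "1 0 0 0.0022 0 0 0" --pt "1 0 0 0.0022 0 0 0"

```text
time: 34.3
eef_pos: [0.4463, 0.1868, 0.1324]
eef_rot: [0.457, 3.108, -0.0]
contact_force: [-0.9, -0.2, -1.8]
gripper_width: 0.0293
```

```bash
python3 - <<'E'
from h import *
avg(4)
E
```

```text
t 34.5 p [0.4463 0.1868 0.1324] F [-0.84 -0.44 -0.71] M [-0.172  0.209  0.01 ] yaw 163.26 tilt [ 0.0001 -0.0001] q7 0.388 w 0.0293
```

Call:
move_arm --pt "0.55 0 0 0 0 0 0" --pt "0.5 0 0 0 0 0 0" --pt "0 0 0 0 0 0 0" --pt "0 0 0 0 0 0 0" --pt "0 0 0 0 0 0 0" --pt "0 0 0 0 0 0 0" --pt "0 0 0 0 0 0 0"

```text
time: 35.38
eef_pos: [0.4463, 0.1868, 0.1323]
eef_rot: [-0.457, -3.108, 0.0]
contact_force: [0.0, -0.0, 0.1]
gripper_width: 0.0854
```

```bash
python3 - <<'E'
from h import *
avg(2);snap('wrist','w12')
E
```

```text
t 35.48 p [0.4463 0.1868 0.1324] F [0.23 0.21 0.21] M [ 0.    -0.012  0.013] yaw 163.26 tilt [-0. -0.] q7 0.388 w 0.0858
```

View pics/w12.png

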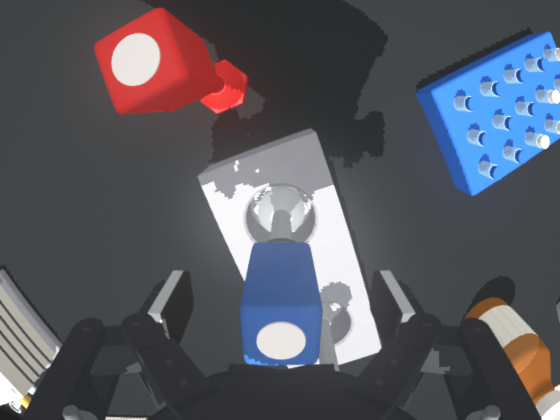

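Released, upright in the cup. Retreating straight up.

Call:
move_arm --pt "0 0 0 -0.02 0 0 0" --pt "0 0 0 -0.06 0 0 0" --pt "0 0 0 -0.11 0 0 0" --pt "0 0 0 -0.17 0 0 0" --pt "0 0 0 -0.2 0 0 0" --pt "0 0 0 -0.2 0 0 0" --pt "0 0 0 -0.2 0 0 0"

```text
time: 36.4
eef_pos: [0.4458, 0.1865, 0.3321]
eef_rot: [-0.457, -3.108, 0.001]
contact_force: [-0.1, -0.3, -0.4]
gripper_width: 0.0852
```

```bash
python3 - <<'E'
from h import *
avg(2);snap('wrist','w13');snap('scene','s13')
for c in ('wrist','scene'):
  for l in ('driver_mouth','driver_grip','small_driver_grip'):
    for d in r.landmark_of(l,c)[:2]: print(c,l,round(d['conf'],2),np.round(w(c,d['position']),4))
E
```

```text
t 36.5 p [0.4456 0.1865 0.3315] F [ 0.13  0.08 -0.51] M [-0.016  0.012  0.004] yaw 163.28 tilt [-0.002  -0.0006] q7 0.644 w 0.0854
wrist driver_mouth 0.89 [ 0.3341  0.1731 -0.0033]
wrist driver_mouth 0.88 [0.4474 0.191  0.0121]
wrist driver_grip 0.95 [0.4509 0.1874 0.1536]
wrist driver_grip 0.86 [0.3361 0.1659 0.1417]
wrist small_driver_grip 0.81 [0.5528 0.197  0.1483]
scene driver_mouth 0.9 [0.4396 0.1888 0.0098]
scene driver_mouth 0.69 [0.3381 0.1676 0.0021]
scene driver_grip 0.91 [0.443  0.1868 0.1547]
scene driver_grip 0.8 [0.3331 0.1727 0.1401]
scene small_driver_grip 0.77 [0.5525 0.1972 0.1513]
```

View pics/s13.png

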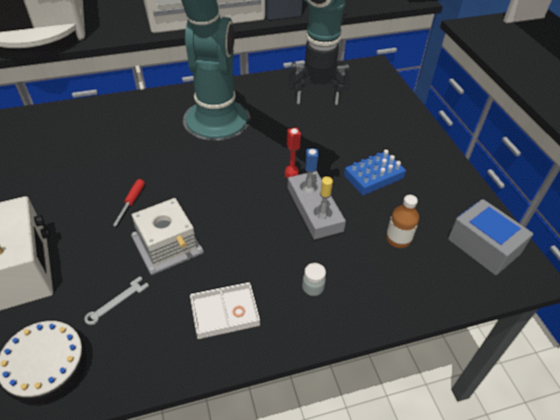

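View pics/w13.png

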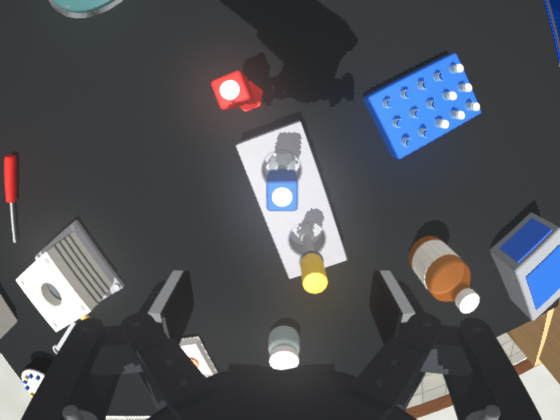

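The scene view shows the blue driver at (312,160), upright in its original cup. The red look-alike, yellow driver and the rest are where they were, and the gripper is clear.

```bash
python3 - <<'E'
from plant import r
r.sign_off()
E
```

```text
the job is handed in; nothing more can be done
```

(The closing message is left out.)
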